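# Wedge the springy punching stand

## Robot

A 6-joint arm with a two-finger parallel gripper is mounted at the origin on a cart in front of the work surface, level with it; the furniture and walls round the work are solid. World frame = base frame: x ahead of the robot, y to its left, z up, the work surface at z = 0. Lengths are in m, angles in rad, forces in N, time in s.
With the tool pointing down it reaches from about 0.25 to 0.775 m from the base axis. Payload 4 kg.
Tool frame: the origin (TCP) lies at the very end of the fingers, on their centre line; the grasp point (between the pads) lies 19 mm behind it; x points along the fingers, z is the direction in which the jaws open and shut, and the axes are right-handed (so a half turn about x gives the same grasp; the last joint's range is limited). The gripper opens to 85 mm and grips with 20 to 120 N. Pads are 22 mm wide; open, the fingers measure 114 mm over their backs; the gripper's body (76 mm by 85 mm) begins 54 mm behind the grasp point. The pads swing forward as they close: fully open they stand 13 mm farther back than shut.
Start: joints at [-1.258, 0.087, 1.371, -0, 1.684, -0.103], TCP at [0.222, -0.503, 0.231] pointing down, gripper open.
Joint ranges: [-3.1, 3.1], [-0.76, 2.03], [0.27, 2.55], [-1.08, 4.22], [0.17, 2.65], [-2.57, 2.57]. Speed limits (rad/s): [2.79, 2.79, 3.14, 3.14, 3.14, 3.14].

## Interface

Orientations are given as a unit quaternion [x, y, z, w].
In Python, from station import monitor, optics, manip, spotter gives the robot as it stands.
- The arm moves only by the shell command python3 -m handwheel 'ROWS' [FORCE]. ROWS is JSON, a list of rows, each a list of 7 numbers: the shift along the world's x, y, z in m, then the turn, a rotation vector about the world's x, y, z in rad, then the opening, from 0 (shut) to 1 (fully open). In form: [[tx, ty, tz, wx, wy, wz, hand], ...]. A call has 1 to 8 rows; each row is the pose to reach, as a shift and turn from the pose measured when the call began; what a row does not reach only later rows make up. A row lasts 1/12 s, in which the tool goes at most 41.7 mm and 7.16 degrees, less where a joint would pass 70% of its speed; a pose out of reach is approached as far as the arm can. A call with a gripper value outside its range is refused whole. The fingers move at their own pace and stop on an object; FORCE is the grip in N (left out, the last holds). Time passes only in rows, so rows that repeat a pose let the fingers close. It gives the time, the measured TCP pose, the force and the opening at its end, in the units of the state.
- monitor.get_state(): the state, without advancing time (a new reading comes with each control period).
- optics.camera(name): name is "side" or "top" or "wrist"; returns (picture, depth): 400x640x3 uint8, blue, green, red; 400x640 float32, m along the optical axis (not along the pixel's ray), 0 where there is no reading.
- optics.camera_model(name): a dict with "mtx" (3x3 intrinsics, pixels), "xyz" and "rotation" of the camera in the world. Camera axes: x right, y up, looking along -z (the intrinsics and any distortion apply to the point x, -y, -z); pixel columns grow to the right and rows downward; lengths in m; the calibration is good to about 2 mm. A picture is of the moment at which its call begins: read the wrist's pose just before it. camera_model takes no time and is no camera call; for the wrist camera it gives the pose at the moment of the call.
- manip.job_done(): hands the job in, once; it reports no verdict.
Trained networks look in the newest picture that a camera, given by its name, has taken for a name from the list of things; names that differ only in an ending like _2 or _b are one class to them, and where a whole thing is asked for, a point or a joint stands for the part that bears it (a point fixed in the world has none). Each returns a list of dicts, best first, with "conf" (0 to 1); they miss things now and then, are a little off and sometimes report something else, mostly with a low value. They report only what shows in the picture. A call takes as long as a camera call.
- spotter.look_for(camera, thing): "point" ([column, row] in pixels, amid what is visible of it).
- spotter.silhouettes(camera, thing): "pixels" (400x640 bool, what is visible of it) and "point" ([column, row] in pixels, amid what is visible of it).
The state is a dict: "time": time; "joint_positions": joint angles; "qd": joint speeds; "joint_efforts": joint torques, N m; "tool_pos": TCP position; "ee_rot": TCP orientation; "contact_force": force on the tool from outside, world axes, zero at the start; "torque": the same for the moment, N m; "finger_gap": opening from 0.0 (shut) to 1.0 (fully open).
Only numpy, scipy, OpenCV 4.12 (cv2) and the standard library are available. Lean on these libraries where they do the work, as an engineer would, in place of code of your own. Each camera call takes 0.05 s, during which the arm holds its last target. There are 200 camera calls.

## Task

The board that the hole punch stands on is only held at its back, so its front edge hangs free and bounces. Take the grey wedge that is thick enough, and push it thin end first, flat on the worktop and straight in, under the middle of the board's front edge until it jams tight and has visibly lifted the edge a little; then let go and leave it there. Leave the thin wedge and the square-ended block where they are.

Things in the scene. Friction and masses are not known exactly. Their poses are not given: they have to be found in the camera images.
- wedge: The thick grey plastic wedge, 80 g, 130 mm long, 36 mm wide, lying flat. Origin: middle of its underside; x towards the thin end, z up. From x = -65 to -35 mm it is a flat-topped heel 24 mm high (grip it there, across the width); from there the top slopes evenly to 4 mm at the thin end, x = +65 mm. Friction keeps it jammed when let go.
- thin_wedge: Bystander: a grey plastic wedge with the same outline from above (130 x 36 mm), but its heel is only 10 mm high, so it would slip under the board without touching. Origin and axes as for the thick wedge.
- spacer: Bystander: a grey square-ended plastic block 130 x 36 x 24 mm without any slope. Origin: middle of its underside, x along its length.
- edge (a point): Middle of the lower front edge of the wooden board, 12 mm above the worktop. x points level in under the board, square to the edge; z up. Board 240 mm wide and deep, 18 mm thick, open below for 210 mm; punch from 110 mm behind the edge, up to z = 90 mm. Lifting it: 3 N + 0.4 N/mm, rigid at 6 mm. Thick wedge: touches when 40 mm under; each 5 mm more lifts 1 mm at 4 to 15 N of push; jams near 70 mm.

How it is judged:
At the end, for the whole second after the job is handed in: The thick wedge is jammed under the board and holds its front edge lifted by over 1.6 mm (lower edge above 13.6 mm); the wedge's middle is within 30 mm of the edge and 30 mm of its middle sideways; it is square to the edge within 15 degrees, flat within 6 degrees and at rest (height (world z) of edge above 0.0136 m and x of wedge in the frame of edge between -0.03 and 0.03 m and y of wedge in the frame of edge between -0.03 and 0.03 m and angle between the x axis of wedge and the x axis of edge, either way round below 0.26 rad and angle between wedge's own z axis and vertical below 0.1 rad and linear speed of wedge below 0.01 m/s); the robot touches nothing.
It fails at once if the thin wedge is moved by more than 30 mm (distance of thin_wedge from where it was at the start of the episode above 0.03 m).
It fails at once if the square-ended block is moved by more than 30 mm (distance of spacer from where it was at the start of the episode above 0.03 m).
It also fails if it takes over 40 s, if anything falls off the work surface, if the arm or the gripper's body presses on something with over 40 N, if the wrist force passes 120 N, or if a joint passes its speed limit or range.

## Working session

There is one attempt and no reset: what is moved stays moved. The work goes in short steps, Python scripts to look and compute and a shell command to move; the robot and the scene stay as the last step left them, time stands still between calls to the robot, and variables do not carry over. Pictures are saved under pics/ and viewed, about 8 in all and at most 12, crops included, and the job is handed in when it is done.

```bash
mkdir -p pics; cat > h.py <<'E'
import numpy as np, cv2
from station import monitor, optics, manip, spotter
def world(cam, d, mask=None, m=None):
    m = m or optics.camera_model(cam); K=np.array(m["mtx"]); R=np.array(m["rotation"])
    if R.shape!=(3,3):
        from scipy.spatial.transform import Rotation; R=Rotation.from_quat(R).as_matrix()
    v,u=np.nonzero((d>0) if mask is None else (mask&(d>0))); z=d[v,u]
    p=np.c_[(u-K[0,2])/K[0,0]*z, -(v-K[1,2])/K[1,1]*z, -z]
    return p@R.T+np.array(m["xyz"])
E
python3 - <<'E'
from h import *
s=monitor.get_state(); print(s["ee_rot"],s["tool_pos"],s["contact_force"])
for c in("top","side"):
    im,d=optics.camera(c); cv2.imwrite(f"pics/{c}1.png",im); m=optics.camera_model(c); print(c,m)
    for t in("wedge","thin_wedge","spacer","edge"):
        for r in spotter.silhouettes(c,t)[:3]:
            P=world(c,d,r["pixels"])
            o=(c,t,round(r["conf"],2),np.round(r["point"]),r["pixels"].sum())
            if len(P)>20:
                q=P
                rc=cv2.minAreaRect(q[:,:2].astype(np.float32)*1000)
                o+=(np.median(P,0).round(3),np.percentile(P[:,2],[2,50,98]).round(3),rc)
            print(*o)
E
```

```text
[ 0.38653671  0.59303842 -0.38553697  0.59182434] [ 0.22200786 -0.50265795  0.23012601] [-0.02073649  0.22175467  0.12088037]
top {'mtx': array([[477.66100616,   0.        , 321.74356275],
       [  0.        , 477.66100616, 200.78092309],
       [  0.        ,   0.        ,   1.        ]]), 'xyz': array([ 0.45468281, -0.05274168,  1.22255074]), 'rotation': array([ 0.02288893, -0.03527689, -0.69792654,  0.71493369])}
top wedge 0.92 [184. 206.] 771 [0.525 0.265 0.017] [0.002 0.017 0.027] ((526.3096313476562, 269.470703125), (130.12216186523438, 41.008949279785156), 24.609542846679688)
top thin_wedge 0.57 [378. 211.] 748 [ 0.535 -0.223  0.007] [-0.     0.007  0.013] ((536.2747192382812, -224.47003173828125), (38.49024963378906, 133.25839233398438), 67.14503479003906)
top spacer 0.66 [444. 231.] 885 [ 0.482 -0.388  0.023] [-0.002  0.023  0.028] ((433.5043029785156, -504.7578125), (349.304931640625, 127.41280364990234), 66.11396026611328)
top spacer 0.44 [186. 211.] 733 [0.525 0.265 0.017] [0.003 0.017 0.027] ((526.2550048828125, 267.2923583984375), (128.21835327148438, 36.86064147949219
[... 674 characters left out ...]
 0.74 [349. 184.] 379 [ 0.531 -0.216  0.007] [-0.001  0.007  0.012] ((538.2535400390625, -230.69967651367188), (59.433998107910156, 139.25076293945312), 67.9811019897461)
side thin_wedge 0.4 [384. 162.] 386 [ 0.475 -0.378  0.02 ] [0.002 0.02  0.026] ((503.82958984375, -471.3047180175781), (123.80404663085938, 221.48025512695312), 14.60098934173584)
side spacer 0.66 [382. 161.] 462 [ 0.482 -0.378  0.02 ] [-0.001  0.02   0.026] ((512.290283203125, -536.68359375), (137.1522216796875, 347.2374572753906), 9.469793319702148)
side edge 0.92 [244. 204.] 5225 [0.732 0.055 0.031] [0.018 0.031 0.087] ((739.8325805664062, -5.4752655029296875), (290.73785400390625, 245.38140869140625), 86.67997741699219)
```

```bash
python3 - <<'E'
from h import *
im,d=optics.camera("top")
r=spotter.silhouettes("top","wedge")[0]; P=world("top",d,r["pixels"])
P=P[P[:,2]>.003]
a=np.deg2rad(24.55); ax=np.array([np.cos(a),np.sin(a)])
c=np.array([.5263,.2680]); s=(P[:,:2]-c)@ax
for lo in np.arange(-.07,.07,.02):
    k=(s>=lo)&(s<lo+.02); print(round(lo,2),k.sum(),np.median(P[k],0).round(4) if k.any() else '')
# board
r=spotter.silhouettes("top","edge")[0]; B=world("top",d,cv2.dilate(r["pixels"].astype(np.uint8),np.ones((5,5)))>0)
B=B[(B[:,2]>.022)&(B[:,2]<.038)]
print("board",np.median(B[:,2]),cv2.boxPoints(cv2.minAreaRect(B[:,:2].astype(np.float32)*1000)))
# front line: min x by y bins
pts=[]
for y in np.arange(-.1,.16,.01):
    k=abs(B[:,1]-y)<.005
    if k.sum()>10: pts.append((y,np.percentile(B[k,0],1)))
pts=np.array(pts); f=np.polyfit(pts[:,0],pts[:,1],1); print(pts.round(4).tolist(),f, "yaw inward",-np.degrees(np.arctan(f[0])))
print(np.percentile(B[B[:,0]<.7][:,1],[.5,99.5]))
cv2.imwrite("pics/top2.png",im)
E
```

```text
-0.07 101 [0.475  0.2422 0.0234]
-0.05 124 [0.4903 0.2493 0.0237]
-0.03 120 [0.5081 0.2581 0.0209]
-0.01 118 [0.5273 0.266  0.0168]
0.01 119 [0.5453 0.2755 0.0127]
0.03 109 [0.5634 0.2838 0.0091]
0.05 76 [0.5788 0.2913 0.0065]
0.07 0 
board 0.029815632525795666 [[ 610.923     -97.226074]
 [ 812.7394   -108.71594 ]
 [ 826.40967   131.39836 ]
 [ 624.59326   142.88823 ]]
[[-0.1, 0.62], [-0.09, 0.6136], [-0.08, 0.614], [-0.07, 0.614], [-0.06, 0.6139], [-0.05, 0.6155], [-0.04, 0.6155], [-0.03, 0.6154], [-0.02, 0.6173], [-0.01, 0.6173], [-0.0, 0.619], [0.01, 0.6191], [0.02, 0.6186], [0.03, 0.6192], [0.04, 0.6204], [0.05, 0.6208], [0.06, 0.621], [0.07, 0.6225], [0.08, 0.6227], [0.09, 0.624], [0.1, 0.6239], [0.11, 0.6246], [0.12, 0.6246], [0.13, 0.6258], [0.14, 0.6265]] [0.0508168  0.61854962] yaw inward -2.9090859656458243
[-0.09853852  0.13873472]
```

View pics/top1.png

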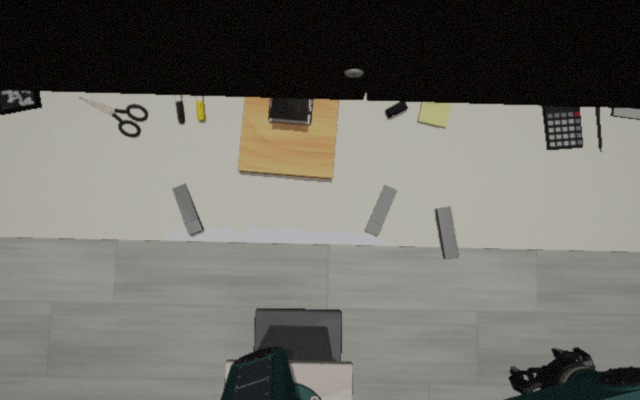

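View pics/side1.png

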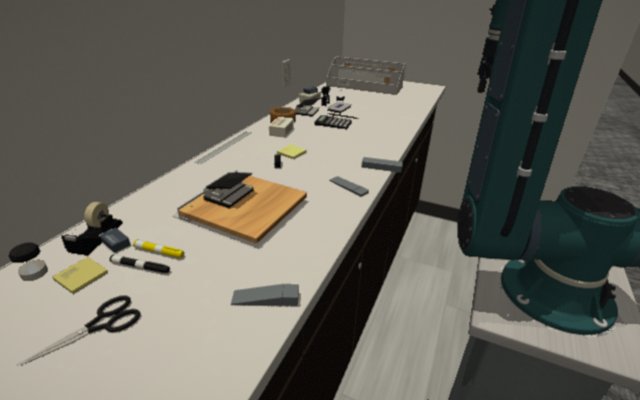

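```bash
python3 - <<'E'
from h import *
from scipy.spatial.transform import Rotation as R
s=monitor.get_state(); M=R.from_quat(s["ee_rot"]).as_matrix(); print(M.round(3)); z=M[:,2]
print("jaw yaw",np.degrees(np.arctan2(z[1],z[0])))
im,d=optics.camera("top"); m=d.copy(); P=world("top",d); print("dark shelf z", np.percentile(P[(P[:,0]>.85)&(abs(P[:,1])<.3)][:,2],[1,10,50,90]), "min x of high things", P[(P[:,2]>.3)&(P[:,0]>.5)][:,0].min())
E
```

```text
[[ 0.     0.915  0.404]
 [-0.     0.404 -0.915]
 [-1.    -0.     0.   ]]
jaw yaw -66.17398869986505Traceback (most recent call last):
  File "<stdin>", line 5, in <module>
    return _quantile_unchecked(
        a, q, axis, out, overwrite_input, method, keepdims, weights)
    return _ureduce(a,
                    func=_quantile_ureduce_func,
    ...<5 lines>...
                    overwrite_input=overwrite_input,
                    method=method)
    r = func(a, **kwargs)
    result = _quantile(arr,
                       quantiles=q,
    ...<2 lines>...
                       out=out,
                       weights=wgt)
    slices_having_nans = np.isnan(arr[-1, ...])
                                  ~~~^^^^^^^^^
IndexError: index -1 is out of bounds for axis 0 with size 0
```

```bash
python3 -m handwheel '[[0.257,0.748,-0.08,0,0,0.02,1],[0.257,0.748,-0.08,0,0,0.02,1],[0.257,0.748,-0.08,0,0,0.02,1],[0.257,0.748,-0.08,0,0,0.02,1],[0.257,0.748,-0.08,0,0,0.02,1],[0.257,0.748,-0.08,0,0,0.02,1],[0.257,0.748,-0.08,0,0,0.02,1],[0.257,0.748,-0.08,0,0,0.02,1]]' 100
```

```text
time: 1.37
tool_pos: [0.33, -0.1877, 0.1979]
ee_rot: [0.38, 0.596, -0.38, 0.597]
contact_force: [2.2, 0.1, 0.7]
finger_gap: 0.996
```

```bash
python3 -m handwheel '[[0.149,0.433,-0.04,0,0,0,1],[0.149,0.433,-0.04,0,0,0,1],[0.149,0.433,-0.04,0,0,0,1],[0.149,0.433,-0.04,0,0,0,1],[0.149,0.433,-0.04,0,0,0,1],[0.149,0.433,-0.04,0,0,0,1],[0.149,0.433,-0.04,0,0,0,1],[0.149,0.433,-0.04,0,0,0,1]]'
python3 -m handwheel '[[0.037,0.11,-0.015,0,0,0,1],[0.037,0.11,-0.015,0,0,0,1],[0.037,0.11,-0.015,0,0,0,1],[0.037,0.11,-0.015,0,0,0,1],[0.037,0.11,-0.015,0,0,0,1]]'
```

```text
time: 2.03
tool_pos: [0.4379, 0.1269, 0.1692]
ee_rot: [0.38, 0.595, -0.38, 0.597]
contact_force: [1.3, -0.8, 0.2]
finger_gap: 0.996
time: 2.45
tool_pos: [0.4745, 0.2382, 0.1532]
ee_rot: [0.379, 0.596, -0.38, 0.597]
contact_force: [0.3, -0.1, -0.6]
finger_gap: 0.999
```

Closer look with the wrist camera.

```bash
python3 - <<'E'
from h import *
from scipy.spatial.transform import Rotation as R
m=optics.camera_model("wrist"); im,d=optics.camera("wrist"); cv2.imwrite("pics/w1.png",im)
s=monitor.get_state(); z=R.from_quat(s["ee_rot"]).as_matrix()[:,2]; print(s["tool_pos"],"jaw",np.degrees(np.arctan2(z[1],z[0])))
for t in ("wedge","edge"):
    for r in spotter.silhouettes("wrist",t)[:2]:
        P=world("wrist",d,r["pixels"],m); print(t,r["conf"],np.round(r["point"]),len(P), np.percentile(P[:,2],[2,50,98]).round(4))
        if t=="wedge":
            H=P[(P[:,2]>.003)]; print(cv2.minAreaRect(H[:,:2].astype(np.float32)*1000))
            H=P[P[:,2]>.0215]; print("heel",H[:,:2].mean(0),cv2.minAreaRect(H[:,:2].astype(np.float32)*1000))
E
```

```text
[0.4745971  0.23702861 0.15376667] jaw -64.96457062806381
wedge 0.65 [312. 111.] 6787 [0.0032 0.0154 0.0239]
((527.7425537109375, 268.4150390625), (129.9553985595703, 36.727508544921875), 24.080442428588867)
heel [0.48667112 0.25001887] ((490.5421447753906, 251.739990234375), (47.89970397949219, 35.849979400634766), 23.707778930664062)
edge 0.6 [591.  60.] 13599 [0.0152 0.0287 0.0303]
```

View pics/w1.png

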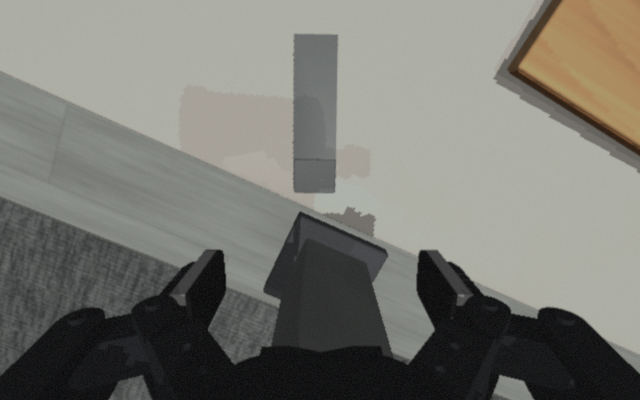

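```bash
python3 -m handwheel '[[0.0075,0.011,-0.03,0,0,-0.01,1],[0.0075,0.011,-0.07,0,0,-0.01,1],[0.0075,0.011,-0.11,0,0,-0.01,0.8],[0.0075,0.011,-0.13,0,0,-0.01,0.75],[0.0075,0.011,-0.142,0,0,-0.01,0.7],[0.0075,0.011,-0.147,0,0,-0.01,0.7],[0.0075,0.011,-0.147,0,0,-0.01,0.7]]'
```

```text
time: 3.18
tool_pos: [0.4824, 0.246, 0.0076]
ee_rot: [0.384, 0.593, -0.384, 0.595]
contact_force: [-1.1, -1.4, 0.8]
finger_gap: 0.698
```

```bash
python3 -m handwheel '[[0,0.001,-0.001,0,0,0,0],[0,0.001,-0.001,0,0,0,0],[0,0.001,-0.001,0,0,0,0],[0,0.001,-0.001,0,0,0,0],[0,0.001,-0.001,0,0,0,0],[0,0.001,-0.001,0,0,0,0]]' 100
python3 -m handwheel '[[0,0,0.01,0,0,0,0],[0,0,0.02,0,0,0,0],[0,0,0.03,0,0,0,0],[0,0,0.03,0,0,0,0]]'
```

```text
time: 3.68
tool_pos: [0.4845, 0.2477, 0.0097]
ee_rot: [0.385, 0.592, -0.382, 0.596]
contact_force: [0.4, -0.6, 7.5]
finger_gap: 0.389
time: 4.02
tool_pos: [0.4864, 0.2486, 0.0431]
ee_rot: [0.387, 0.59, -0.381, 0.597]
contact_force: [1.2, -0.7, -0.7]
finger_gap: 0.39
```

```bash
python3 -m handwheel '[[-0.01,-0.04,0.02,0,0,-0.1,0],[-0.017,-0.08,0.02,0,0,-0.2,0],[-0.017,-0.12,0.02,0,0,-0.3,0],[-0.017,-0.16,0.02,0,0,-0.4,0],[-0.017,-0.2,0.02,0,0,-0.476,0],[-0.017,-0.22,0.02,0,0,-0.476,0],[-0.017,-0.22,0.02,0,0,-0.476,0]]'
cat > look.py <<'E'
import sys
from h import *
from scipy.spatial.transform import Rotation as R
s=monitor.get_state(); M=R.from_quat(s["ee_rot"]).as_matrix(); z=M[:,2]; print(s["time"],s["tool_pos"],"jaw",np.degrees(np.arctan2(z[1],z[0])),"finger",M[:,0].round(3))
for c in sys.argv[2:]:
    m=optics.camera_model(c); im,d=optics.camera(c); cv2.imwrite(f"pics/{c}{sys.argv[1]}.png",im)
    for r in spotter.silhouettes(c,"wedge")[:1]:
        P=world(c,d,r["pixels"],m); lo=P[:,2].max()-.035; P=P[P[:,2]>lo]
        print(c,"wedge",r["conf"],len(P),np.percentile(P[:,2],[2,50,98]).round(4),cv2.minAreaRect(P[:,:2].astype(np.float32)*1000))
        v=np.linalg.svd(P[:,:2]-P[:,:2].mean(0),full_matrices=False)[2][0]; v*=np.sign(v[0]); t=P[:,:2]@v
        tipp=P[t>t.max()-.03]; print(" yaw",np.degrees(np.arctan2(v[1],v[0])),"tip30mm z",np.median(tipp[:,2]))
        for lo_ in np.arange(t.max()-.13,t.max(),.02):
            k=(t>=lo_)&(t<lo_+.02)
            if k.sum()>5: print("  ",round(t.max()-lo_-.01,3),np.median(P[k],0).round(4))
    for r in spotter.silhouettes(c,"edge")[:1]:
        B=world(c,d,cv2.dilate(r["pixels"].astype(np.uint8),np.ones((3,3)))>0,m); B=B[(B[:,2]>.024)&(B[:,2]<.042)]
        pts=np.array([(y,np.percentile(B[abs(B[:,1]-y)<.005,0],2)) for y in np.arange(-.11,.16,.01) if (abs(B[:,1]-y)<.005).sum()>20])
        f=np.polyfit(pts[2:-2,0],pts[2:-2,1],1)
        F=B[B[:,0]<np.polyval(f,B[:,1])+.03]
        print(c,"board",r["conf"],f,"yaw",-np.degrees(np.arctan(f[0])),"y range",np.percentile(F[:,1],[.5,99.5]).round(4),"top z near front",np.median(F[:,2]).round(4))
E
python3 look.py 2 wrist top
```

```text
time: 4.6
tool_pos: [0.4693, 0.0247, 0.0633]
ee_rot: [0.516, 0.48, -0.512, 0.49]
contact_force: [0.3, 0.5, -1.0]
finger_gap: 0.392
4.6 [0.46932791 0.02473083 0.06327827] jaw -93.32564139996023 finger [ 0.013 -0.006 -1.   ]
wrist wedge 0.74 25239 [0.058  0.0689 0.0774] ((516.8536987304688, 22.72135353088379), (36.06195068359375, 128.9133758544922), 87.20931243896484)
 yaw -2.795511370979292 tip30mm z 0.06061621979541096
   0.12 [0.4626 0.0255 0.0767]
   0.1 [0.4821 0.0242 0.0764]
   0.08 [0.5013 0.0235 0.0731]
   0.06 [0.5213 0.0224 0.0692]
   0.04 [0.5413 0.0215 0.0654]
   0.02 [0.5613 0.0205 0.0615]
   -0.0 [0.576  0.0199 0.0587]
top wedge 0.63 356 [0.0558 0.064  0.0713] ((551.2432250976562, 25.35381317138672), (36.214839935302734, 60.29728317260742), 86.98419189453125)
 yaw -2.997155861122603 tip30mm z 0.06143726107398517
   0.06 [0.5273 0.0263 0.0689]
   0.04 [0.5422 0.0247 0.0657]
   0.02 [0.562  0.0252 0.0622]
   -0.0 [0.5769 0.0235 0.0586]
```

```bash
python3 -m handwheel '[[0,0.002,-0.025,0,0,0,0],[0,0.002,-0.04,0,0,0,0],[0,0.002,-0.049,0,0,0,0],[0,0.002,-0.0525,0,0,0,0],[0,0.002,-0.0525,0,0,0,0]]'
```

```text
time: 5.32
tool_pos: [0.4692, 0.0325, 0.0104]
ee_rot: [0.514, 0.484, -0.51, 0.491]
contact_force: [-0.2, 0.9, -0.5]
finger_gap: 0.395
```

```bash
python3 -m handwheel '[[0.02,-0.002,0,0,0,0,0],[0.04,-0.004,0,0,0,0,0],[0.055,-0.006,0,0,0,0,0],[0.065,-0.007,0,0,0,0,0],[0.07,-0.0075,0,0,0,0,0],[0.07,-0.0075,0,0,0,0,0]]'
python3 look.py 3 wrist top
```

```text
time: 5.82
tool_pos: [0.54, 0.0251, 0.0105]
ee_rot: [0.514, 0.484, -0.51, 0.491]
contact_force: [0.4, 0.2, -1.1]
finger_gap: 0.398
5.8167 [0.53997706 0.02507895 0.01050451] jaw -92.82195899768075 finger [ 0.012 -0.003 -1.   ]
wrist wedge 0.97 18122 [0.0111 0.0195 0.0247] ((563.2691650390625, 24.243999481201172), (42.868560791015625, 112.18743133544922), 87.22905731201172)
 yaw -2.0974324232918264 tip30mm z 0.013932401792043553
   0.1 [0.5268 0.026  0.0237]
   0.08 [0.5398 0.0252 0.0239]
   0.06 [0.5599 0.0244 0.0226]
   0.04 [0.5797 0.0238 0.0188]
   0.02 [0.5996 0.023  0.0149]
   -0.0 [0.6145 0.0227 0.012 ]
wrist board 0.82 [0.05831575 0.61828336] yaw -3.3374664065883004 y range [-0.091   0.1327] top z near front 0.0289
top board 0.84 [0.05777329 0.62005543] yaw -3.306490263525714 y range [-0.0965  0.1399] top z near front 0.0298
```

View pics/wrist3.png

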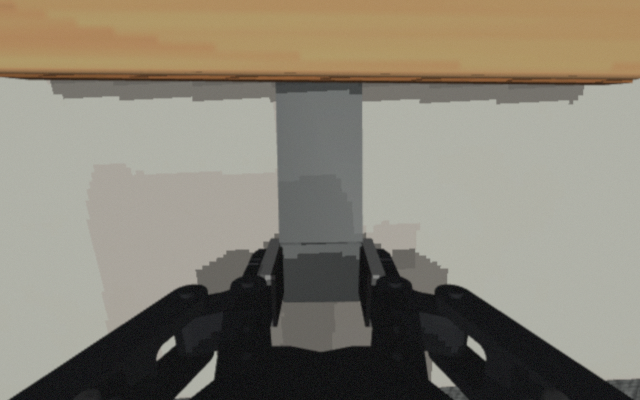

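```bash
python3 -m handwheel '[[0.007,-0.0004,0,0,0,0,0],[0.012,-0.0007,0,0,0,0,0],[0.016,-0.0009,0,0,0,0,0],[0.02,-0.0012,0,0,0,0,0],[0.02,-0.0012,0,0,0,0,0]]' 120
python3 -m handwheel '[[0.004,-0.0002,0,0,0,0,0],[0.008,-0.0004,0,0,0,0,0],[0.011,-0.0006,0,0,0,0,0],[0.011,-0.0006,0,0,0,0,0]]'; python3 look.py 4 wrist top
```

```text
time: 6.53
tool_pos: [0.5587, 0.0239, 0.0098]
ee_rot: [0.514, 0.484, -0.51, 0.491]
contact_force: [-1.1, 0.3, -3.7]
finger_gap: 0.384
time: 6.87
tool_pos: [0.5695, 0.0233, 0.0099]
ee_rot: [0.514, 0.484, -0.511, 0.491]
contact_force: [-5.0, 0.3, 0.5]
finger_gap: 0.385
6.8667 [0.56954047 0.02332208 0.00986188] jaw -92.82406130797654 finger [ 0.009 -0.003 -1.   ]
wrist wedge 0.61 11195 [0.0162 0.0218 0.024 ] ((585.1385498046875, 22.623371124267578), (36.49372863769531, 64.84611511230469), 88.03414916992188)
 yaw -1.985449806711357 tip30mm z 0.019185805926186933
   0.06 [0.5607 0.024  0.0231]
   0.04 [0.5784 0.023  0.023 ]
   0.02 [0.5976 0.0223 0.0202]
   -0.0 [0.6123 0.0225 0.0172]
wrist board 0.77 [0.0583009  0.61969752] yaw -3.336618449453366 y range [-0.0932  0.1343] top z near front 0.0331
top board 0.85 [0.27684718 0.64311419] yaw -15.474599258846048 y range [-0.0965  0.1399] top z near front 0.0334
```

```bash
python3 -m handwheel '[[0.003,-0.0002,0,0,0,0,0],[0.006,-0.0003,0,0,0,0,0],[0.008,-0.0004,0,0,0,0,0],[0.008,-0.0004,0,0,0,0,0]]'; python3 -m handwheel '[[0,0,0,0,0,0,0.6],[0,0,0,0,0,0,0.6],[0,0,0,0,0,0,0.75],[0,0,0,0,0,0,0.75],[0,0,0,0,0,0,0.75]]'
```

```text
time: 7.5
tool_pos: [0.5768, 0.023, 0.0098]
ee_rot: [0.513, 0.485, -0.511, 0.49]
contact_force: [-6.6, 0.3, 1.3]
finger_gap: 0.384
time: 7.92
tool_pos: [0.5778, 0.0228, 0.0105]
ee_rot: [0.514, 0.484, -0.51, 0.491]
contact_force: [-0.6, -0.8, -0.7]
finger_gap: 0.753
```

```bash
python3 -m handwheel '[[0,0,0.02,0,0,0,0.75],[0,0,0.05,0,0,0,0.75],[-0.02,0,0.09,0,0,0,0.75],[-0.05,0,0.12,0,0,0,0.75],[-0.08,0,0.14,0,0,0,0.75],[-0.1,0,0.14,0,0,0,0.75],[-0.1,0,0.14,0,0,0,0.75]]'; python3 look.py 5 wrist top; python3 -c "
from h import *
im,d=optics.camera('side'); cv2.imwrite('pics/side5.png',cv2.resize(im[140:280,150:350],None,fx=3,fy=3))"
```

```text
time: 8.5
tool_pos: [0.4765, 0.023, 0.1534]
ee_rot: [0.515, 0.483, -0.509, 0.492]
contact_force: [1.0, 0.5, 0.1]
finger_gap: 0.749
8.5 [0.47646782 0.02300756 0.15342282] jaw -92.81564120290756 finger [ 0.015 -0.004 -1.   ]
wrist wedge 0.69 3754 [0.0163 0.0221 0.0243] ((589.9688720703125, 22.873111724853516), (38.43739318847656, 60.860599517822266), 85.02208709716797)
 yaw -2.0906260551859144 tip30mm z 0.020001461335100446
   0.06 [0.5648 0.0236 0.0229]
   0.04 [0.58  0.023 0.023]
   0.02 [0.6    0.0219 0.021 ]
   -0.0 [0.615  0.0221 0.018 ]
wrist board 0.92 [0.05853556 0.61782113] yaw -3.350017773662675 y range [-0.0941  0.1383] top z near front 0.0313
top wedge 0.56 348 [0.0087 0.0221 0.0279] ((588.847412109375, 22.531221389770508), (36.49055099487305, 59.308815002441406), 87.7195816040039)
 yaw -4.1683349889567385 tip30mm z 0.0207114861109976
   0.06 [0.5634 0.0252 0.0216]
   0.04 [0.5786 0.0231 0.0236]
   0.02 [0.599  0.0212 0.0217]
   -0.0 [0.613  0.0196 0.0189]
top board 0.98 [0.05790534 0.61965748] yaw -3.3140307523879864 y range [-0.0963  0.1394] top z near front 0.035
```

View pics/wrist5.png

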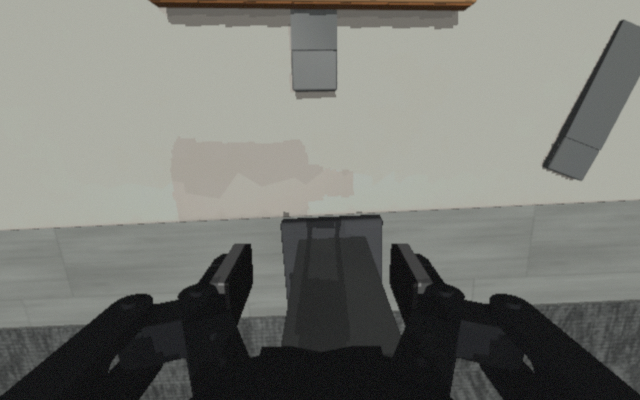

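View pics/side5.png

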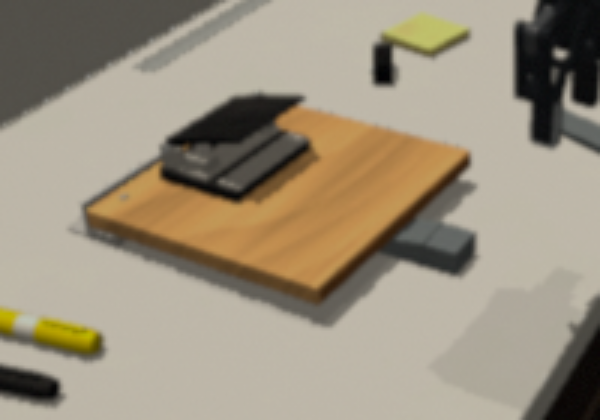

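```bash
python3 -c "
from h import *
print(manip.job_done())"
```

```text
the job is handed in; nothing more can be done
None
```

The thick wedge is jammed under the middle of the board's front edge and holds it up. The gripper is open and clear, and the job is handed in (no verdict is reported). I gripped the wedge by its heel and turned it square to the edge. Then I set it flat on the worktop and pushed it in until the push reached about 7 N.

Last checks, after letting go:
- **Lift:** the top camera puts the board's top at 35.0 mm near the front edge, against 29.8 mm before, so about 5 mm of lift. The wrist camera read only 31.3 mm. It then looked at the board obliquely, so some front-face points were probably mixed in; even so that would be 1.5–2.4 mm of lift, around the 1.6 mm limit.
- **Position:** the wedge's middle is about 5 mm past the edge, 2 mm off centre sideways and within about 2° of square. Its heel top measured 23–24 mm high, so it lies flat.
- **Bystanders:** the robot did not come near the thin wedge or the block at working height. I did not measure them again afterwards.

The clock read 8.5 s after the last move, and the highest wrist force I read was about 8 N.

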